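Lay the pen boxes down in the display case

TASK

Pack up the pen stall: two wooden boxes stand on end in the wide bays of the black display case. Tip each one over where it stands with a light fingertip push high on its wide face, towards the empty length of its bay, so that it ends lying flat on its wide face on the lining of its own bay, not resting on a rim. Do not grip, lift, shove hard or slide the upright boxes, and leave everything else as it is.

Things in the scene. Friction and masses are not known exactly. Their poses are not given: they have to be found in the camera images.
- case: Fixed black shallow case, 289 (its x) x 262 (its y) x 14 mm, origin at the centre of its underside, turned up to 15 degrees from world axes. Grey-lined bays, each 250 mm long inside, run along its y: two 110 mm wide, centred at x = -83.5 and +83.5 mm, and one 45 mm wide at x = 0. Lining 6 mm above the table; rims 6 mm thick, tops 8 mm above the lining.
- long_box: Closed wooden pen box, 60 (its x) x 36 (its y) x 170 mm (its z), 120-240 g, loose. Origin: centre of underside. Stands on end in either wide bay, about 95 mm from the bay's middle towards one end, its y nearly along the case's y; the empty length is towards the case's middle. Pushed lightly (under 1 N) high on the wide face it tips, not slides; falls by itself beyond 12 degrees of lean.
- long_box_mid (a point): Centre of the long box: 85 mm along its z from the origin.
- short_box: Closed wooden pen box, 60 (its x) x 36 (its y) x 125 mm (its z), 90-185 g, loose. Origin: centre of underside. Stands on end in the other wide bay, about 95 mm from its middle towards the opposite end of the case, its y nearly along the case's y, so it must fall the opposite way. Tips like the long box; falls by itself beyond 16 degrees of lean.
- short_box_mid (a point): Centre of the short box: 62.5 mm along its z from the origin.
- spare_box: Bystander: same make of box, 60 x 36 x 145 mm, standing on end on the table well outside the case, to the left. Origin at the centre of its underside.
- pen_a: Bystander: dark wooden pen, 100 mm long (its y), 12 mm thick, lying in the narrow middle bay. Origin under its middle.
- pen_b: Bystander: light wooden pen, 100 mm long (its y), 12 mm thick, lying in the narrow middle bay. Origin under its middle.
- ink: Bystander: glass ink jar, 48 mm across, 58 mm high, standing on the table beside the left (+y) end of the case. Origin at the centre of its underside.
- tape: Bystander: roll of tape, 60 mm across, 24 mm high, lying flat on the table beside the right (-y) end of the case. Origin at the centre of its underside.
- pen_cup: Bystander: clear cup with pens, 72 mm across, 141 mm high with the pens, on the table right of the case. Origin at the centre of its underside.
- mug: Bystander: white mug, 80 mm across, 92 mm high, on the table to the left. Origin at the centre of its underside.
There are look-alikes about, which are no part of the job. Leave any purple look-alike of the long_box alone.

How it is judged:
At the end, for the whole second after the job is handed in: Both boxes lie at rest on a wide face, flat within about 2.5 degrees, on the lining (centre 20 to 27.5 mm above the table), one in each wide bay, within the bay's length and with the centre within 30 mm of the bay's centre line (angle between long_box's own z axis and vertical between 1.53 and 1.612 rad and (angle between long_box's own y axis and vertical below 0.05 rad or angle between long_box's own y axis and vertical above 3.09 rad) and height (world z) of long_box_mid between 0.02 and 0.0275 m and y of long_box_mid in the frame of case between -0.042 and 0.042 m and linear speed of each of long_box, short_box below 0.01 m/s and angular speed of each of long_box, short_box below 0.05 rad/s and angle between short_box's own z axis and vertical between 1.53 and 1.612 rad and (angle between short_box's own y axis and vertical below 0.05 rad or angle between short_box's own y axis and vertical above 3.09 rad) and height (world z) of short_box_mid between 0.02 and 0.0275 m and y of short_box_mid in the frame of case between -0.0645 and 0.0645 m and ((x of long_box_mid in the frame of case between 0.0535 and 0.1135 m and x of short_box_mid in the frame of case between -0.1135 and -0.0535 m) or (x of long_box_mid in the frame of case between -0.1135 and -0.0535 m and x of short_box_mid in the frame of case between 0.0535 and 0.1135 m))); the robot touches nothing.
It fails at once if a pen box is lifted off the case ((height (world z) of long_box_mid above 0.111 m or (height (world z) of long_box above 0.03 m and angle between long_box's own z axis and vertical below 0.6 rad)) or (height (world z) of short_box_mid above 0.0885 m or (height (world z) of short_box above 0.03 m and angle between short_box's own z axis and vertical below 0.6 rad))).
It fails at once if a pen box is squeezed or shoved hard (over 15 N) (contact force between the fingers and long_box above 15 N or contact force between the fingers and short_box above 15 N).
It fails at once if an upright pen box is slid along (over 30 mm) ((angle between long_box's own z axis and vertical below 0.12 rad and distance of long_box from where it was at the start of the episode above 0.03 m) or (angle between short_box's own z axis and vertical below 0.12 rad and distance of short_box from where it was at the start of the episode above 0.03 m)).
It fails at once if a pen box, still upright, is pushed with the fingers below its middle ((angle between long_box's own z axis and vertical below 0.12 rad and contact force between the fingers and long_box above 0.3 N and height (world z) of the grasp point below 0.091 m) or (angle between short_box's own z axis and vertical below 0.12 rad and contact force between the fingers and short_box above 0.3 N and height (world z) of the grasp point below 0.0685 m)).
It fails at once if a bystander is moved more than 15 mm or tipped (distance of any of spare_box, pen_a, pen_b, ink, tape, pen_cup, mug from where it was at the start of the episode above 0.015 m or angle between any of spare_box, pen_a, pen_b, ink, pen_cup, mug's own z axis and vertical above 0.2 rad).
It also fails if it takes over 43 s, if anything falls off the work surface, if the arm or the gripper's body presses on something with over 40 N, if the wrist force passes 120 N, or if a joint passes its speed limit or range.

ROBOT

A 7-joint arm with a two-finger parallel gripper is mounted at the origin on the work surface. World frame = base frame: x ahead of the robot, y to its left, z up, the work surface at z = 0. Lengths are in m, angles in rad, forces in N, time in s.
With the tool pointing down it reaches from about 0.4 to 0.75 m from the base axis. Payload 19.5 kg.
Tool frame: the origin (TCP) lies at the very end of the fingers, on their centre line; the grasp point (between the pads) lies robot.pinch_z behind it (robot.pinch_z is the distance from the TCP to the grasp point, in m); z points along the fingers, y is the line along which they close (so a half turn about z gives the same grasp; the last joint's range is limited). The gripper opens to 85 mm and grips with 20 to 120 N. Pads are 22 mm wide; open, the fingers measure 114 mm over their backs; the gripper's body (76 mm by 85 mm) begins 54 mm behind the grasp point. The pads swing forward as they close: fully open they stand 13 mm farther back than shut.
Start: joints at [1.192, 0.707, -0.028, 1.485, 0.022, 0.951, -0.075], TCP at [0.19, -0.543, 0.231] pointing down, gripper open.
Joint ranges: [-2.71, 2.71], [-0.32, 2.16], [-1.57, 1.52], [0, 2.45], [-1.46, 4.6], [0, 2.02], [-2.83, 2.83]. Speed limits (rad/s): [1.89, 1.89, 2.57, 2.57, 3.01, 3.01, 3.01].

INTERFACE

Orientations are given as a unit quaternion [x, y, z, w].
In Python, from cell import robot, capture, camera_params, boxes_of, pinpoint gives the robot as it stands.
- The arm moves only by the tool drive_tool, never from a script. Its argument "steps" is text: rows parted by semicolons, each of 6 numbers parted by spaces: the shift along the world's x, y, z as a fraction of full scale, then the turn, a rotation vector about the world's x, y, z as a fraction of full scale. A call has 1 to 10 rows; each row shifts and turns the commanded pose from where the row before left it; what a row does not reach is not made up. Full scale, the value 1, is 150 mm for a shift and 45 degrees for a turn. A row lasts 1/12 s, in which the tool goes at most 41.7 mm and 7.16 degrees, less where a joint would pass 70% of its speed; a pose out of reach is approached as far as the arm can. A call with a number of a shift or a turn outside -1 to 1 is refused whole. A call with a gripper value outside its range is refused whole. "jaw" is the opening, from 0 (shut) to 1 (fully open), set as the call begins (left out, the last holds). The fingers move at their own pace and stop on an object; the grip force is fixed at half the most. Time passes only in rows, so rows that do not move let the fingers close. It gives the time, the measured TCP pose, the force, the opening and the grip force at its end, in the units of the state.
- robot.state(): the state, without advancing time (a new reading comes with each control period).
- capture(name): name is "scene" or "top" or "wrist"; returns the picture (384x512x3 uint8, red, green, blue); there is no depth.
- camera_params(name): a dict with "fx", "fy", "cx", "cy" (pixels), "rvec" (rotation vector, rad) and "tvec" (3), from world to camera coordinates, as OpenCV has them. Camera axes: x right, y down, z forward; pixel columns grow to the right and rows downward; lengths in m; the calibration is good to about 2 mm. The wrist camera is an equidistant fisheye: a pixel r from the principal point sees the ray r / f radians off the axis. A picture is of the moment at which its call begins: read the wrist's pose just before it. camera_params takes no time and is no camera call; for the wrist camera it gives the pose at the moment of the call.
- robot.sign_off(): hands the job in; it is judged then, once.
Trained networks look in the newest picture that a camera, given by its name, has taken for a name from the list of things; names that differ only in an ending like _2 or _b are one class to them, and where a whole thing is asked for, a point or a joint stands for the part that bears it (a point fixed in the world has none). Each returns a list of dicts, best first, with "p" (0 to 1); they miss things now and then, are a little off and sometimes report something else, mostly with a low value. They report only what shows in the picture. A call takes as long as a camera call. They do not tell look-alikes from the thing itself.
- boxes_of(query, camera): "centre" ([x, y, z] in m, in the coordinates of the camera as it stood for that picture, good to about 4 mm: the middle of the surface that is visible of it).
- pinpoint(query, camera): "centre" ([x, y, z] in m, in the coordinates of the camera as it stood for that picture, good to about 4 mm: a listed point, or the origin of a listed thing).
The state is a dict: "time": time; "q": joint angles; "qvel": joint speeds; "joint_efforts": joint torques, N m; "ee_pos": TCP position; "eef_rot": TCP orientation; "force": force on the tool from outside, world axes, zero at the start; "ft_torque": the same for the moment, N m; "opening": finger opening in m; "grip_force": force on a finger pad.
Only numpy, scipy, OpenCV 4.12 (cv2) and the standard library are available. Lean on these libraries where they do the work, as an engineer would, in place of code of your own. Each camera call takes 0.05 s, during which the arm holds its last target. There are 200 camera calls.

## Working session

There is one attempt and no reset: what is moved stays moved. The work goes in short steps, Python scripts to look and compute and a tool call to move; the robot and the scene stay as the last step left them, time stands still between calls to the robot, and variables do not carry over. Pictures are saved under pics/ and viewed, at most 10 in all, crops included, and the job is handed in when it is done.

Besides the shell and the picture viewer there is one more tool, called as name(argument=value, ...) on one line, values as JSON. drive_tool: Moves the arm, as the interface text tells. Shift numbers are shares of 150 mm and turn numbers shares of 45 degrees, none past 1 either way. Its arguments: {"type":"object","properties":{"steps":{"type":"string"},"jaw":{"type":"number"}},"required":["steps"]}

```bash
mkdir -p pics; cat > h.py <<'E'
import numpy as np, cv2
from cell import robot, capture, camera_params, boxes_of, pinpoint
def w(cam,c):
    P=camera_params(cam); R=cv2.Rodrigues(np.array(P["rvec"],float))[0]
    return R.T@(np.array(c)-np.array(P["tvec"]).ravel())
def px(cam,X):
    P=camera_params(cam);K=np.array([[P["fx"],0,P["cx"]],[0,P["fy"],P["cy"]],[0,0,1.]])
    return cv2.projectPoints(np.array([X],float),np.array(P["rvec"],float),np.array(P["tvec"],float),K,None)[0].ravel()
E
python3 - <<'E'
from h import *
ims=[]
for c in("scene","top"):
    im=capture(c); cv2.imwrite(f"pics/{c}0.png",im[...,::-1])
    for q in("case","long_box","long_box_mid","short_box","short_box_mid","spare_box","ink","tape","pen_cup","mug","pen_a"):
        for d in pinpoint(q,c)[:4]:
            if d["p"]>.2:
                X=w(c,d["centre"]); print(c,q,round(d["p"],2),X.round(3),px(c,X).round())
print(robot.pinch_z,robot.state())
E
```

```text
scene case 0.96 [ 0.535  0.081 -0.001] [261. 234.]
scene long_box 0.83 [ 0.448 -0.014  0.005] [254. 202.]
scene long_box 0.72 [ 0.416 -0.24  -0.003] [208. 170.]
scene long_box 0.57 [ 0.33  -0.168  0.003] [241. 164.]
scene long_box_mid 0.9 [ 0.419 -0.238  0.089] [206. 149.]
scene long_box_mid 0.65 [ 0.445 -0.012  0.092] [255. 181.]
scene short_box 0.86 [0.622 0.172 0.008] [267. 266.]
scene short_box_mid 0.89 [0.622 0.172 0.065] [267. 252.]
scene spare_box 0.79 [ 0.567  0.441 -0.001] [365. 307.]
scene ink 0.84 [ 0.627  0.267 -0.   ] [295. 287.]
scene ink 0.39 [ 0.447 -0.016  0.007] [254. 201.]
scene tape 0.29 [ 0.448 -0.015  0.089] [254. 182.]
scene pen_cup 0.64 [ 0.488 -0.464  0.001] [146. 154.]
scene mug 0.69 [0.622 0.172 0.066] [268. 252.]
scene mug 0.67 [0.321 0.467 0.002] [417. 253.]
scene pen_a 0.69 [0.532 0.017 0.01 ] [244. 221.]
scene pen_a 0.38 [0.538 0.142 0.005] [277. 243.]
top case 0.88 [0.535 0.076 0.004] [233. 180.]
top long_box 0.75 [ 0.34  -0.169  0.001] [307. 236.]
top long_box 0.66 [ 0.421 -0.237 -0.001] [326. 211.]
top long_box 0.56 [ 0.45  -0.014  0.007] [260. 204.]
[... 731 characters left out ...]
: 1.2, 'q': array([ 1.19230333,  0.706509  , -0.02759851,  1.48460002,  0.0219595 ,
        0.9509054 , -0.07552624]), 'qvel': array([-0.00051828, -0.00072201, -0.0011864 ,  0.00111899, -0.0011883 ,
        0.0004171 ,  0.00094897]), 'joint_efforts': array([ 2.94000301e-04, -8.82988143e+01,  1.23372339e+00, -2.36384135e+01,
        1.70531776e-02,  1.65658374e-03, -5.32350373e-05]), 'ee_pos': array([ 0.19001733, -0.54266444,  0.23126282]), 'eef_rot': array([ 9.85860720e-01,  1.67566811e-01,  6.67920399e-06, -6.30342183e-05]), 'force': array([-0.67956241,  0.08963625,  0.25169932]), 'ft_torque': array([-0.02047324,  0.00490968,  0.00129981]), 'grip_force': 0.0, 'opening': 0.08546029132636986}
```

View pics/scene0.png

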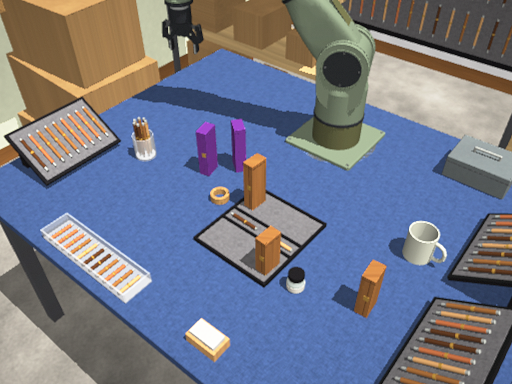

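View pics/top0.png

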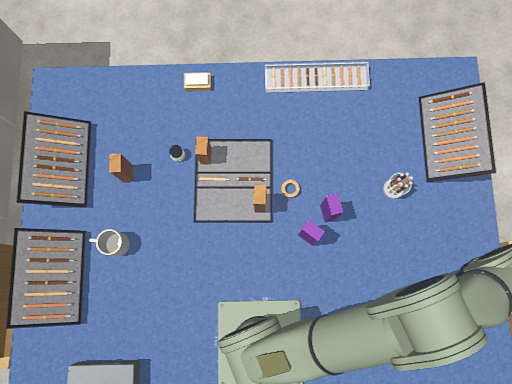

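The scene view shows four box-like candidates for long_box:
- Wooden box at scene px (255,181), top (260,197).
- Purple boxes at scene px (206,149) and (238,145).
- The spare box at scene px (370,290), outside the case.

Only the wooden box at (255,181) stands in a wide bay, so it is the long box. The short box is at (267,252), in the other wide bay. I'll confirm this in one enlarged crop.

```bash
python3 - <<'E'
from h import *
a=cv2.imread("pics/scene0.png")[130:290,180:340]; b=cv2.imread("pics/top0.png")[115:245,180:350]
cv2.imwrite("pics/crop.png",np.hstack([cv2.resize(a,(390,390),interpolation=2),cv2.resize(b,None,fx=390/340*2,fy=390/130,interpolation=2)[:, :390]]) )
# yaw from dark-rim/lining pixels in the top view, back-projected to the lining
im=cv2.imread("pics/top0.png"); 
P=camera_params("top");K=np.array([[P["fx"],0,P["cx"]],[0,P["fy"],P["cy"]],[0,0,1.]]);R=cv2.Rodrigues(np.array(P["rvec"],float))[0];t=np.array(P["tvec"]).ravel()
hsv=cv2.cvtColor(im,cv2.COLOR_BGR2HSV); m=((hsv[...,1]<70)|(hsv[...,2]<60)).astype(np.uint8); m[:, :188]=0;m[:,280:]=0;m[:130]=0;m[232:]=0
n,l,s,c=cv2.connectedComponentsWithStats(m); k=1+s[1:,4].argmax()
ys,xs=np.where(l==k); p=np.c_[xs,ys,np.ones(len(xs))]@np.linalg.inv(K).T@R; o=-R.T@t; g=o+p*((.014-o[2])/p[:,2])[:,None]
print(cv2.minAreaRect(g[:,:2].astype(np.float32)*1000))
E
```

```text
((535.2144165039062, 76.16878509521484), (258.59326171875, 284.9898376464844), 88.5724105834961)
```

View pics/crop.png

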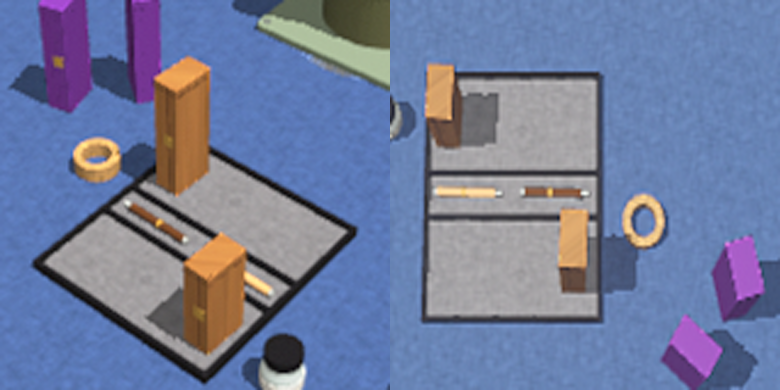

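drive_tool(steps="0 0.15 0.2 0 0 -0.1; 0 0.2 0.1 0 0 -0.1; 0.1 0.22 0 0 0 -0.1; 0.15 0.22 0 0 0 -0.1; 0.15 0.22 0 0 0 -0.08; 0.15 0.22 0 0 0 0; 0.15 0.22 0 0 0 0; 0.15 0.22 0 0 0 0", jaw=0)

```text
time: 1.87
ee_pos: [0.3182, -0.2904, 0.2765]
eef_rot: [1.0, -0.02, 0.0, 0.0]
force: [0.2, -1.1, -0.3]
opening: 0.0002
grip_force: 0.0
```

The crop confirms it. The tall wooden box (scene crop 180,130) is in one wide bay and the shorter one (215,290) in the other. The purple boxes are outside the case.

drive_tool(steps="0.125 0.195 0 0 0 0; 0.125 0.195 0 0 0 0; 0.125 0.195 0 0 0 0; 0.125 0.195 0 0 0 0; 0.125 0.195 0 0 0 0; 0.125 0.195 0 0 0 0; 0.125 0.195 0 0 0 0; 0 0 -0.27 0 0 0; 0 0 -0.27 0 0 0; 0 0 -0.27 0 0 0")

```text
time: 2.7
ee_pos: [0.449, -0.0869, 0.1537]
eef_rot: [1.0, -0.019, 0.001, 0.0]
force: [2.0, -0.3, -1.6]
opening: -0.0001
grip_force: 0.0
```

```bash
python3 - <<'E'
from h import *
cv2.imwrite("pics/w1.png",cv2.resize(np.hstack([capture("wrist"),capture("scene")])[...,::-1],(800,300)))
for q in("long_box","long_box_mid"):
    for d in pinpoint(q,"scene")[:4]: print(q,round(d["p"],2),w("scene",d["centre"]).round(3))
print(robot.state()["ee_pos"],robot.state()["force"])
E
```

```text
long_box 0.75 [0.625 0.172 0.066]
long_box 0.69 [ 0.45  -0.015  0.006]
long_box 0.46 [ 0.338 -0.169  0.   ]
long_box 0.25 [0.629 0.27  0.003]
long_box_mid 0.79 [ 0.418 -0.235  0.089]
long_box_mid 0.65 [ 0.447 -0.016  0.091]
long_box_mid 0.57 [ 0.337 -0.166  0.088]
[ 0.44881396 -0.08758726  0.15578451] [ 1.10746421 -0.36494202  1.14309962]
```

View pics/w1.png

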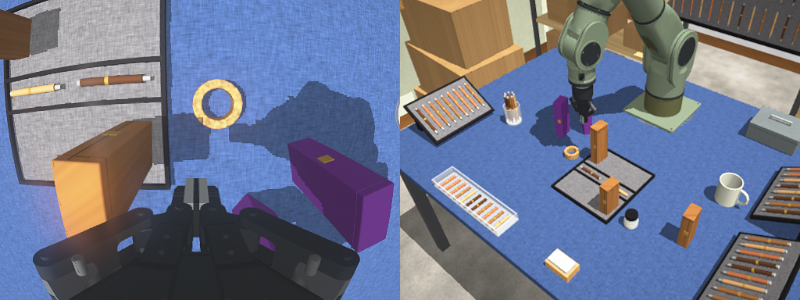

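The wrist view shows the shut fingers between the long box (crop 100,180) and the purple boxes, facing the long box's wide face. I'll push gently now.

drive_tool(steps="0 0.08 0 0 0 0; 0 0.08 0 0 0 0; 0 0.035 0 0 0 0; 0 0.035 0 0 0 0; 0 0.035 0 0 0 0; 0 0.035 0 0 0 0; 0 0.035 0 0 0 0; 0 0.035 0 0 0 0; 0 0.035 0 0 0 0; 0 0.035 0 0 0 0")

```text
time: 3.73
ee_pos: [0.4487, -0.0209, 0.1547]
eef_rot: [1.0, -0.02, -0.0, -0.0]
force: [0.3, -1.3, 1.1]
opening: 0.0002
grip_force: 0.0
```

drive_tool(steps="0 0.035 0 0 0 0; 0 0.035 0 0 0 0; 0 0.035 0 0 0 0; 0 0 0 0 0 0; 0 0 0 0 0 0; 0 0 0 0 0 0")

```text
time: 4.23
ee_pos: [0.4488, -0.0059, 0.1548]
eef_rot: [1.0, -0.02, -0.0, 0.0]
force: [0.2, 0.2, -0.8]
opening: -0.0005
grip_force: 0.0
```

```bash
python3 - <<'E'
from h import *
cv2.imwrite("pics/w2.png",cv2.resize(np.hstack([capture("wrist"),capture("scene")])[...,::-1],(800,300)))
for q in("long_box","long_box_mid","short_box","short_box_mid"):
    for d in pinpoint(q,"scene")[:4]: print(q,round(d["p"],2),w("scene",d["centre"]).round(3))
E
```

```text
long_box 0.86 [ 0.449 -0.007  0.018]
long_box 0.79 [ 0.337 -0.172  0.001]
long_box 0.68 [ 0.416 -0.239 -0.003]
long_box_mid 0.88 [ 0.34  -0.167  0.085]
long_box_mid 0.85 [ 0.418 -0.236  0.09 ]
long_box_mid 0.79 [0.455 0.063 0.067]
short_box 0.72 [0.621 0.173 0.006]
short_box_mid 0.72 [0.626 0.171 0.069]
short_box_mid 0.57 [ 0.488 -0.466  0.   ]
```

View pics/w2.png

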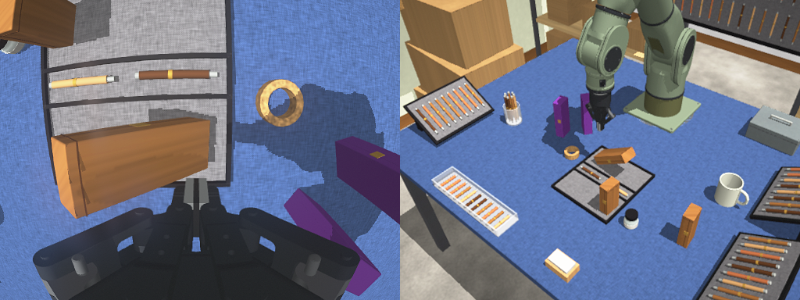

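The long box is falling into its bay. Next I go over to the outer face of the short box.

drive_tool(steps="0 0 0.25 0 0 0; 0 0 0.25 0 0 0; 0.147 0.205 0.05 0 0 0; 0.147 0.205 0.05 0 0 0; 0.147 0.205 0 0 0 0; 0.147 0.205 0 0 0 0; 0.147 0.205 0 0 0 0; 0.147 0.205 0 0 0 0; 0.147 0.205 0 0 0 0; 0.147 0.205 0 0 0 0")

```text
time: 5.37
ee_pos: [0.6256, 0.2419, 0.2448]
eef_rot: [1.0, -0.02, -0.0, -0.0]
force: [0.5, -1.3, 1.0]
opening: 0.0002
grip_force: 0.0
```

```bash
python3 - <<'E'
from h import *
cv2.imwrite("pics/w3.png",cv2.resize(np.hstack([capture("wrist"),capture("top")])[...,::-1],(800,300)))
for c in("scene","top"):
  if c=="scene": capture(c)
  for q in("long_box","long_box_mid","short_box","short_box_mid","ink"):
    for d in pinpoint(q,c)[:3]: print(c,q,round(d["p"],2),w(c,d["centre"]).round(3))
print(robot.state()["ee_pos"])
E
```

```text
scene long_box 0.94 [ 0.413 -0.24  -0.002]
scene long_box 0.79 [ 0.336 -0.171  0.002]
scene long_box 0.7 [0.447 0.007 0.024]
scene long_box_mid 0.96 [ 0.419 -0.235  0.09 ]
scene long_box_mid 0.61 [ 0.338 -0.164  0.086]
scene short_box 0.8 [0.623 0.169 0.008]
scene short_box 0.29 [ 0.497 -0.117  0.001]
scene short_box_mid 0.93 [0.62  0.17  0.068]
scene ink 0.75 [ 0.626  0.266 -0.   ]
top long_box 0.93 [ 0.422 -0.237  0.   ]
top long_box 0.83 [0.454 0.008 0.021]
top long_box 0.69 [ 0.34  -0.171  0.002]
top long_box_mid 0.85 [ 0.417 -0.239  0.084]
top long_box_mid 0.72 [ 0.342 -0.173  0.087]
top long_box_mid 0.36 [ 0.501 -0.116  0.003]
top short_box 0.68 [0.628 0.17  0.012]
top short_box 0.63 [0.539 0.145 0.004]
top short_box_mid 0.57 [0.626 0.167 0.069]
[0.62509328 0.24001824 0.2450158 ]
```

View pics/w3.png

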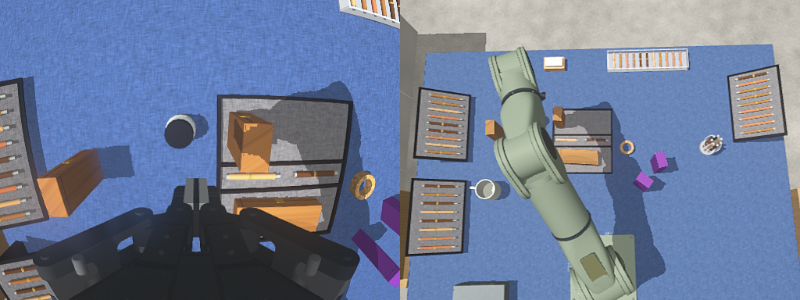

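The long box lies flat in its bay (crop 270,215; origin about 0.45, 0.007, z 0.022). The tool is between the ink jar (180,130) and the short box (250,140), ready to descend and push.

drive_tool(steps="0 0 -0.225 0 0 0; 0 0 -0.225 0 0 0; 0 0 -0.225 0 0 0; 0 0 -0.225 0 0 0; 0 -0.08 0 0 0 0; 0 -0.08 0 0 0 0; 0 0 0 0 0 0")

```text
time: 6.6
ee_pos: [0.6265, 0.2125, 0.112]
eef_rot: [1.0, -0.022, 0.001, 0.001]
force: [-0.3, -1.1, 1.4]
opening: -0.0
grip_force: 0.0
```

drive_tool(steps="0 -0.035 0 0 0 0; 0 -0.035 0 0 0 0; 0 -0.035 0 0 0 0; 0 -0.035 0 0 0 0; 0 -0.035 0 0 0 0; 0 -0.035 0 0 0 0; 0 -0.035 0 0 0 0; 0 -0.035 0 0 0 0; 0 -0.035 0 0 0 0; 0 -0.035 0 0 0 0")

```text
time: 7.43
ee_pos: [0.6251, 0.1632, 0.1098]
eef_rot: [1.0, -0.02, -0.0, -0.0]
force: [0.1, -0.2, -0.2]
opening: -0.0001
grip_force: 0.0
```

drive_tool(steps="0 -0.03 0 0 0 0; 0 0 0 0 0 0; 0 0 0 0 0 0; 0 0 0 0 0 0; 0 0 0.25 0 0 0; 0 0 0.25 0 0 0; 0 0 0.25 0 0 0; 0 0 0.25 0 0 0; 0 0 0 0 0 0; 0 0 0 0 0 0")

```text
time: 8.27
ee_pos: [0.6256, 0.1598, 0.2616]
eef_rot: [1.0, -0.02, 0.002, -0.001]
force: [-0.4, 0.6, -1.3]
opening: -0.0001
grip_force: 0.0
```

```bash
python3 - <<'E'
from h import *
cv2.imwrite("pics/w4.png",cv2.resize(np.hstack([capture("wrist"),capture("scene")])[...,::-1],(800,300)))
capture("top")
for c in("scene","top"):
  for q in("case","long_box","long_box_mid","short_box","short_box_mid","ink","pen_a"):
    for d in pinpoint(q,c)[:3]: print(c,q,round(d["p"],2),w(c,d["centre"]).round(3))
E
```

```text
scene case 0.81 [0.533 0.08  0.001]
scene long_box 0.82 [ 0.414 -0.237 -0.002]
scene long_box 0.73 [ 0.335 -0.171 -0.   ]
scene long_box 0.56 [0.45  0.006 0.023]
scene long_box_mid 0.96 [ 0.414 -0.238  0.09 ]
scene long_box_mid 0.85 [ 0.34  -0.165  0.086]
scene long_box_mid 0.7 [0.456 0.089 0.023]
scene short_box 0.78 [0.621 0.152 0.023]
scene short_box 0.37 [0.566 0.437 0.001]
scene short_box_mid 0.91 [0.615 0.089 0.025]
scene ink 0.59 [0.624 0.266 0.001]
scene pen_a 0.71 [ 0.495 -0.117  0.002]
scene pen_a 0.67 [0.539 0.143 0.005]
scene pen_a 0.48 [0.53  0.015 0.009]
top case 0.87 [0.535 0.074 0.001]
top long_box 0.9 [0.453 0.009 0.02 ]
top long_box 0.69 [ 0.34  -0.168  0.003]
top long_box 0.67 [ 0.418 -0.239  0.001]
top long_box_mid 0.92 [ 0.415 -0.238  0.085]
top long_box_mid 0.57 [0.461 0.095 0.019]
top short_box 0.77 [0.627 0.15  0.026]
top short_box_mid 0.86 [0.622 0.089 0.025]
top short_box_mid 0.63 [0.625 0.148 0.03 ]
top pen_a 0.66 [0.537 0.018 0.007]
```

View pics/w4.png

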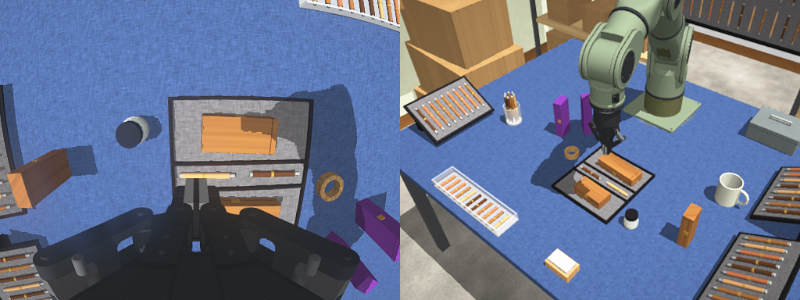

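Both boxes lie flat in their bays: short_box_mid about (0.619, 0.089, 0.025), long_box_mid about (0.458, 0.092, 0.021). The bystanders I can see look unmoved and the tool is clear, so I'll hand in.

```bash
python3 -c "
from cell import robot
print(robot.sign_off())"
```

```text
the job is handed in; nothing more can be done
None
```

I tipped both pen boxes over with light pushes, and the last pictures show each lying flat on the lining of its own wide bay; the job is handed in, but no verdict came back.

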